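# Crank the screw jack up to the index

## Robot

A 6-joint arm with a two-finger parallel gripper is mounted at the origin on a cart in front of the work surface, level with it; the furniture and walls round the work are solid. World frame = base frame: x ahead of the robot, y to its left, z up, the work surface at z = 0. Lengths are in m, angles in rad, forces in N, time in s.
With the tool pointing down it reaches from about 0.3 to 0.875 m from the base axis. Payload 6.4 kg.
Tool frame: the origin (TCP) lies midway between the tips of the shut fingers; the grasp point (between the pads) lies 19 mm behind it; z points along the fingers, y is the line along which they close (so a half turn about z gives the same grasp; the last joint's range is limited). The gripper opens to 85 mm and grips with 20 to 120 N. Pads are 22 mm wide; open, the fingers measure 114 mm over their backs; the gripper's body (76 mm by 85 mm) begins 54 mm behind the grasp point. The pads swing forward as they close: fully open they stand 13 mm farther back than shut.
Start: joints at [0.941, 0.181, 1.607, -0, 1.354, -0.206], TCP at [0.236, 0.524, 0.231] pointing down, gripper open.
Joint ranges: [-2.99, 2.99], [-0.89, 2.07], [0.3, 2.58], [-1.14, 4.28], [0, 2.63], [-3.12, 3.12]. Speed limits (rad/s): [2.57, 2.57, 3.01, 3.14, 3.14, 3.14].

## Interface

Orientations are given as a unit quaternion [w, x, y, z].
In Python, from bench import ctrl gives the robot as it stands. The module is installed in compiled form; this text tells all that it offers.
- The arm moves only by the tool move_arm, never from a script. Its argument "plan" is one flat list of numbers, 6 for each row, row after row: the shift along the world's x, y, z in units of 50 mm (1.0 is 50 mm), then the turn, a rotation vector about the world's x, y, z in rad. A call has 1 to 10 rows; each row is the pose to reach, as a shift and turn from the pose commanded when the call began; what a row does not reach only later rows make up. A row lasts 1/8 s, in which the tool goes at most 62.5 mm and 10.7 degrees, less where a joint would pass 70% of its speed; a pose out of reach is approached as far as the arm can. A call with a gripper value outside its range is refused whole. "grip" is the finger opening in mm, from 0 to 85.4, set as the call begins (left out, the last holds). The fingers move at their own pace and stop on an object; the grip force is fixed at half the most. Time passes only in rows, so rows that repeat a pose let the fingers close. It gives the time, the measured TCP pose, the force, the opening and the grip force at its end, in the units of the state.
- ctrl.get_obs(): the state, without advancing time (a new reading comes with each control period).
- ctrl.camera(name): name is "scene" or "top" or "wrist"; returns a dict with "pixels" (400x640x3 uint8, red, green, blue), "fx", "fy", "cx", "cy" (pixels), "origin" and "attitude" of the camera in the world. Camera axes: x right, y down, z forward; pixel columns grow to the right and rows downward; lengths in m; the calibration is good to about 2 mm. A picture is of the moment at which its call begins. There is no depth.
- ctrl.hand_in(): hands the job in; it is judged then, once.
The state is a dict: "time_s": time; "q": joint angles; "dq": joint speeds; "joint_efforts": joint torques, N m; "eef_pos": TCP position; "eef_rot": TCP orientation; "wrist_force": force on the tool from outside, world axes, zero at the start; "torque": the same for the moment, N m; "opening": opening from 0.0 (shut) to 1.0 (fully open); "grasp_force": force on a finger pad.
Only numpy, scipy, OpenCV 4.12 (cv2) and the standard library are available. Lean on these libraries where they do the work, as an engineer would, in place of code of your own. Each camera call takes 0.05 s, during which the arm holds its last target. There are 200 camera calls.

## Task

Pick up the loose crank handle, fit it on the upright drive end of the screw jack and turn it by feel until its slotted hub drops fully home over the cross pin. Then take it by its revolving knob and wind the jack up until the black pointer on the load table is level with the red index. Leave the crank on the shaft, let go, and do not disturb the loupe, the vial of screws or the red and white gauge.

Things in the scene. Friction and masses are not known exactly. Their poses are not given: they have to be found in the camera images.
- jack: Grey screw jack, fixed to the table: base plate 240x110x14 mm. Origin on the table under the vertical screw axis; +x points to the load table. Over the screw a bearing bridge, 44 mm by 100 mm (along y), top 102 mm above the table. Turning the screw clockwise seen from above raises the load table 10 mm a turn (limit 43 mm above lowest); it resists with about 0.12 N m and stays where left.
- platform: The jack's aluminium load table, 100 mm wide, centre 125 mm from the screw axis along the jack's +x; a V block with a turned part is fixed on it. It only moves up and down with the screw; it and its load stay lower than 130 mm above the table. Origin: on the screw axis, underside of its carriage.
- drive (a point): Centre of the drive end, on the bridge's top face (102 mm above the table), z up. A round 14 mm stub stands 25 mm high from here, its last 5 mm tapered to 7 mm. A 6 mm cross pin, 26 mm long, goes through it, its axis 7 mm and its top 10 mm above this point. The pin's direction differs each time and is not given.
- crank: Loose balanced crank handle, 0.18 to 0.31 kg, standing on its hub. Origin: centre of the hub's underside; z up, +x along the arm to the knob. Hub: steel block 28x28 mm with flat sides across x and y, 32 mm high. Arm 13 mm wide, 18 to 27 mm above the underside; counterweight ball of 25 mm, 47 mm out at -x.
- hub_mouth (a point): Same point as the crank's origin: mouth of the hub's bore, square, 16.4 mm wide, 24 mm deep. The lowest 12 mm of its four walls each have an 11.6 mm slot in the middle (a castle), so it drops over the cross pin at four angles 90 degrees apart, with about 12 degrees play either way. Resting on the pin it is 10 mm above drive, fully home 1 mm above (carried by the stub's tip).
- knob_mid (a point): Middle of the crank's black revolving knob: 18 mm thick, 38 mm long, upright, 55 mm from the hub's axis, from 30 to 68 mm above the hub's underside (this point: 50 mm above it). It turns freely on its pin, so a hand need not turn with the crank.
- pointer (a point): Tip region of the thin black pointer bar (6 mm wide, 5 mm thick, this point at mid-thickness) on the right (-y of the jack) side of the load table; goes up and down with it. Its height is what is set.
- index_mark (a point): The red index bar (6 mm wide, 5 mm thick, this point at mid-thickness) clamped on the graduated post beside the load table, directly above the black pointer at the start; fixed, its height is set anew each time, about 10 to 30 mm above the pointer at the start.
- loupe: Black eye loupe standing on the table, 38 mm wide, 30 mm high; origin at the centre of its underside. Bystander.
- vial: Vial of screws with white cap, 30 mm wide, 56 mm high; origin at the centre of its underside. Bystander.
- gauge: Red and white focus height gauge standing on the table, foot 28 mm wide, 102 mm high; origin at the centre of its underside. Bystander.
Mind the look-alikes: they are no part of the job. What is shaped like the crank but green or purple is not meant.

How it is judged:
By the outcome, as a careful person would: the job done as asked, in the order asked, and still so for the second after the job is handed in, with the robot touching nothing.
It also fails if it takes over 70 s, if anything falls off the work surface, if the arm or the gripper's body presses on something with over 40 N, if the wrist force passes 120 N, or if a joint passes its speed limit or range.

## Working session

There is one attempt and no reset: what is moved stays moved. The work goes in short steps, Python scripts to look and compute and a tool call to move; the robot and the scene stay as the last step left them, time stands still between calls to the robot, and variables do not carry over. Pictures are saved under pics/ and viewed, at most 10 in all, crops included, and the job is handed in when it is done.

Besides the shell and the picture viewer there is one more tool, called after ">>>" by a JSON object that holds its "method" and its "body", one argument or row to a line. move_arm: Moves the arm, as the interface text tells. Its arguments: {"type":"object","properties":{"plan":{"type":"array"},"grip":{"type":"number"}},"required":["plan"]}

```bash
mkdir -p pics
cat > h.py <<'E'
import numpy as np, cv2
from bench import ctrl
from scipy.spatial.transform import Rotation as R
def att(c):
    a=np.array(c["attitude"],float)
    return a if a.shape==(3,3) else R.from_quat(np.r_[a[1:],a[0]]).as_matrix()
def snap(n,save=None):
    c=ctrl.camera(n)
    if save: cv2.imwrite(save,c["pixels"][:,:,::-1])
    return c
def ray(c,u,v):
    d=att(c)@np.array([(u-c["cx"])/c["fx"],(v-c["cy"])/c["fy"],1.]); return np.array(c["origin"],float),d/np.linalg.norm(d)
def plane(c,u,v,z):
    o,d=ray(c,u,v); return o+d*(z-o[2])/d[2]
def tri(c1,p1,c2,p2):
    A=[];b=[]
    for c,p in((c1,p1),(c2,p2)):
        o,d=ray(c,*p);P=np.eye(3)-np.outer(d,d);A.append(P);b.append(P@o)
    x=np.linalg.solve(A[0]+A[1],b[0]+b[1])
    e=[np.linalg.norm(P@x-q) for P,q in zip(A,b)]
    return x,e
def proj(c,p):
    q=att(c).T@(np.array(p)-np.array(c["origin"])); return np.array([c["fx"]*q[0]/q[2]+c["cx"],c["fy"]*q[1]/q[2]+c["cy"]])
E
python3 - <<'E'
from h import *
import pickle
for n in("scene","top"):
    c=snap(n,f"pics/{n}0.png"); pickle.dump(c,open(n+"0.pkl","wb"))
    print(n,c["fx"],c["cx"],c["cy"],c["origin"],c["attitude"])
o=ctrl.get_obs();print(o["time_s"],o["eef_pos"],o["eef_rot"],o["opening"])
E
```

```text
scene 478.79504971457396 318.19121635183757 194.8953728661366 [-0.34388839 -0.91473117  0.69674354] [-0.47795478  0.7645694  -0.37416309  0.21678295]
top 488.6162640149954 315.0933947221706 201.1690098342212 [ 0.40367146 -0.19188654  1.33084965] [-0.05380997  0.70576593 -0.70551598  0.03530069]
0.1 [0.23614411 0.52373476 0.23045741] [-3.23864590e-04  2.10321776e-01  9.77631892e-01 -7.27714643e-04] 1.0027672870397477
```

View pics/scene0.png

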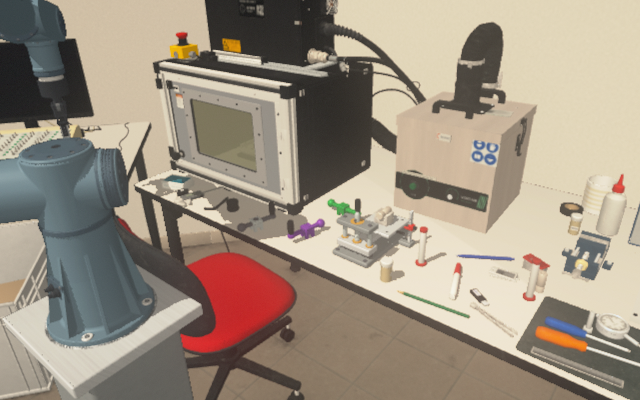

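View pics/top0.png

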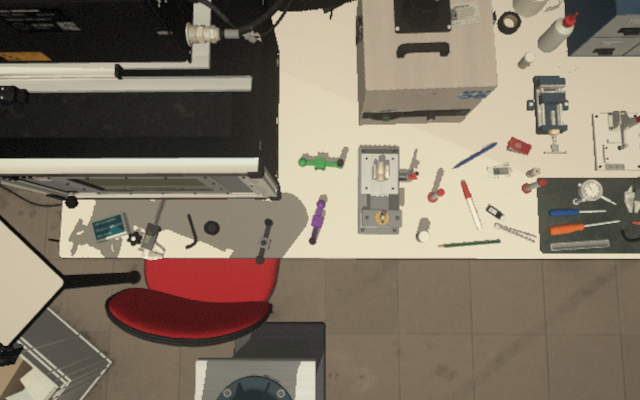

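The scene shows the jack near (375,230), a grey crank near (257,222), a purple one near (307,229) and a green one near (343,207). In the top view the grey crank is at (265,240), purple at (318,220), green at (320,161), and the jack at (380,190). The grey one fits the crank: it is steel-coloured with a black knob and is neither green nor purple. I'll confirm it in one enlarged crop.

Run:
```python
import cv2,numpy as np
t=cv2.imread("pics/top0.png");s=cv2.imread("pics/scene0.png")
a=cv2.resize(t[135:260,240:440],(800,500)) if 0 else cv2.resize(t[135:255,245:445],None,fx=4,fy=4,interpolation=cv2.INTER_CUBIC)[:, :800]
b=cv2.resize(s[190:265,230:430],None,fx=4,fy=4,interpolation=cv2.INTER_CUBIC)
cv2.imwrite("pics/c1.png",cv2.resize(np.vstack([a,b]),None,fx=.76,fy=.76))
```

```text
(no output)
```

View pics/c1.png

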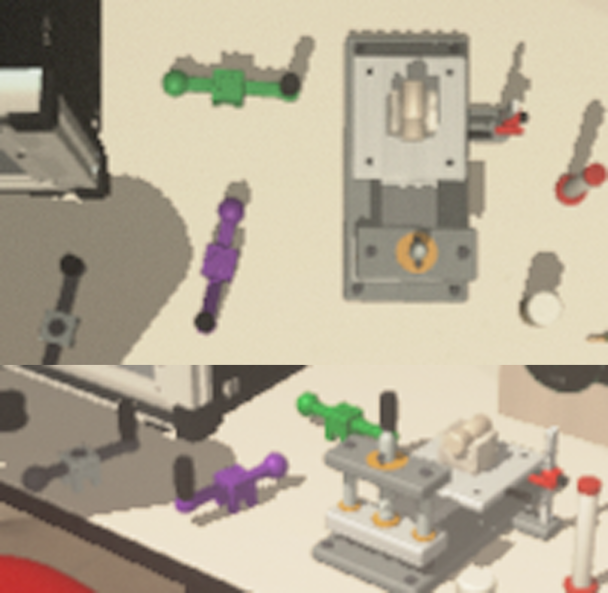

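The crop confirms it: grey hub at top-view (264,242), its black knob at (269,222), pointing toward +x. Green and purple are the look-alikes. The drive stub is at (382.5,218), and the vial at (423,236). Next I estimate positions.

Run:
```python
from h import *
import pickle
T=pickle.load(open("top0.pkl","rb"));S=pickle.load(open("scene0.pkl","rb"))
print("hub top",plane(T,264.1,242.4,.032),"knob top",plane(T,268.7,222.3,.068))
k=3.04
# scene crop: row offset 480px*.76=365
f=lambda x,y:(230+x/k,190+(y-365)/k)
print("knob tri top-centre",tri(T,(268.7,222.3),S,f(127,404)))
print("hub tri",tri(T,(264.1,242.4),S,f(84,452)))
print("drive tip tri",tri(T,(382.7,217.5),S,f(387,434)),plane(T,382.7,217.5,.127))
print("jack corners", [plane(T,245+x/k,135+y/k,.014)[:2].round(3) for x,y in((346,32),(467,32),(346,300),(467,300))])
print("index",tri(T,(245+512/k,135+125/k),S,f(545,478)), "vial",plane(T,423,237,.056),"purple hub",plane(T,245+220/k,135+262/k,.03),"purple knob",plane(T,245+205/k,135+322/k,.06))
print("loupe",plane(T,211.5,228,.03),"gauge",plane(T,245+594/k,135+175/k,.1),"enclosure corner",plane(T,245+100/k,135+190/k,.05))
```

```text
hub top [ 0.45802845 -0.02221499  0.032     ] knob top [ 0.50862017 -0.0381166   0.068     ]
knob tri top-centre (array([ 0.50901405, -0.03778125,  0.06443637]), [np.float64(0.00013874818119655015), np.float64(0.0001387481811963985)])
hub tri (array([ 0.45962477, -0.02349616,  0.03032564]), [np.float64(0.0021358845248196177), np.float64(0.0021358845248196047)])
drive tip tri (array([ 0.51629704, -0.32787259,  0.12295762]), [np.float64(0.0006145000873704712), np.float64(0.0006145000873704102)]) [ 0.51553157 -0.32693576  0.127     ]
jack corners [array([ 0.725, -0.277]), array([ 0.724, -0.386]), array([ 0.482, -0.275]), array([ 0.482, -0.382])]
index (array([ 0.63027249, -0.41569864,  0.05823691]), [np.float64(0.0013721011001451454), np.float64(0.0013721011001450827)]) vial [ 0.47135661 -0.43822716  0.056     ] purple hub [ 0.51474349 -0.16377807  0.03      ] purple knob [ 0.46080022 -0.15168595  0.06      ]
loupe [0.49648458 0.12007508 0.03      ] gauge [ 0.58126524 -0.4763499   0.1       ] enclosure corner [ 0.57602467 -0.05944866  0.05      ]
```

>>> {"method": "move_arm", "body": {
  "plan": [4.1,-10.9,0.6,0,0,0.12,4.1,-10.9,0.6,0,0,0.12,4.1,-10.9,0.6,0,0,0.12,4.1,-10.9,0.6,0,0,0.12,4.1,-10.9,0.6,0,0,0.12,4.1,-10.9,0.6,0,0,0.12,4.1,-10.9,0.6,0,0,0.12,4.1,-10.9,0.6,0,0,0.12,4.1,-10.9,0.6,0,0,0.12,4.1,-10.9,0.6,0,0,0.12],
  "grip": 85
}}

```text
time_s: 1.35
eef_pos: [0.442, -0.0241, 0.2612]
eef_rot: [0.0, 0.153, 0.988, -0.0]
wrist_force: [-0.6, 0.8, -0.9]
opening: 0.993
grasp_force: 0.0
```

Run:
```python
from h import *
import pickle
c=snap("wrist","pics/w1.png"); pickle.dump(c,open("w1.pkl","wb"))
o=ctrl.get_obs();print(o["time_s"],o["eef_pos"],o["eef_rot"],o["q"],c["origin"],c["fx"],c["cx"],c["cy"])
```

```text
1.4 [ 0.44249497 -0.02494714  0.26125008] [ 1.98503676e-04  1.53364795e-01  9.88169377e-01 -6.95447384e-04] [-3.24375157e-01 -1.53898520e-01  1.88448042e+00 -1.32037739e-03
  1.41038376e+00 -1.58701600e+00] [ 0.36647233 -0.00102924  0.403492  ] 291.8248473384815 319.2520873210502 198.5316816451062
```

View pics/w1.png

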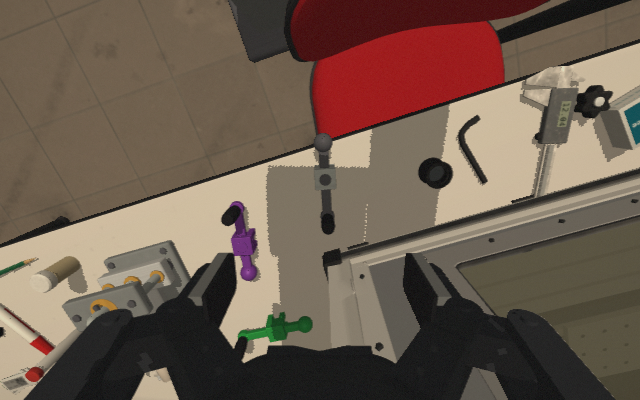

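Wrist view: hub with its top circle at (325,180), ball at (323,144), knob at (328,222), so the arm is almost vertical in the image, aligned with the tool. I'll refine the measurement and triangulate it against the top view.

Run:
```python
from h import *
import pickle
T=pickle.load(open("top0.pkl","rb"));W=pickle.load(open("w1.pkl","rb"))
g=cv2.cvtColor(W["pixels"],cv2.COLOR_RGB2GRAY)
# knob mask (black) and crank mask (darker than shade)
roi=g[125:245,300:355]
print("shade",np.median(roi))
_,m=cv2.threshold(roi,45,255,cv2.THRESH_BINARY_INV)
n,l,st,ce=cv2.connectedComponentsWithStats(m)
for i in range(1,n):
    if st[i,4]>40: print("dark",st[i]+[300,125,0,0,0],ce[i]+[300,125])
_,m2=cv2.threshold(roi,int(np.median(roi))-12,255,cv2.THRESH_BINARY_INV)
for r in range(0,120,6): 
    x=np.where(m2[r])[0]; print(r+125,(x.min()+300,x.max()+300) if len(x) else None,end=' ')
print()
cir=cv2.HoughCircles(cv2.resize(g[160:205,300:350],None,fx=4,fy=4,interpolation=cv2.INTER_CUBIC),cv2.HOUGH_GRADIENT,1,100,param1=60,param2=12,minRadius=12,maxRadius=40)
print("circ",None if cir is None else cir[0,:3]/4+[300,160,0])
for p in((325,180),): print("hub",plane(W,*p,.032),tri(W,p,T,(264.1,242.4)))
print("ball",plane(W,323,143.5,.0225),"knobtop",[plane(W,328,v,.068) for v in(228,)])
cv2.imwrite("pics/w1c.png",cv2.resize(W["pixels"][130:245,270:380,::-1],None,fx=5,fy=5,interpolation=cv2.INTER_CUBIC))
```

```text
shade 116.0
dark [332 131  23  10  69] [343.         135.34782609]
dark [300 144  25   8  53] [309.49056604 147.56603774]
dark [321 213  14  21 228] [327.39473684 223.02631579]
125 (np.int64(300), np.int64(354)) 131 (np.int64(300), np.int64(354)) 137 (np.int64(300), np.int64(344)) 143 (np.int64(300), np.int64(331)) 149 (np.int64(300), np.int64(329)) 155 (np.int64(319), np.int64(328)) 161 (np.int64(319), np.int64(328)) 167 (np.int64(314), np.int64(334)) 173 (np.int64(314), np.int64(334)) 179 (np.int64(314), np.int64(336)) 185 (np.int64(315), np.int64(336)) 191 (np.int64(321), np.int64(330)) 197 (np.int64(321), np.int64(331)) 203 (np.int64(322), np.int64(331)) 209 (np.int64(322), np.int64(331)) 215 (np.int64(320), np.int64(334)) 221 (np.int64(320), np.int64(334)) 227 (np.int64(321), np.int64(335)) 233 (np.int64(324), np.int64(332)) 239 None 
circ [[325.375     179.625       5.9000001]]
hub [ 0.45890589 -0.02293916  0.032     ] (array([ 0.45787883, -0.02272168,  0.03604562]), [np.float64(2.915585228168302e-05), np.float64(2.9155852281644952e-05)])
ball [ 0.41406458 -0.01151705  0.0225    ] knobtop [array([ 0.51004877, -0.0355958 ,  0.068     ])]
```

View pics/w1c.png

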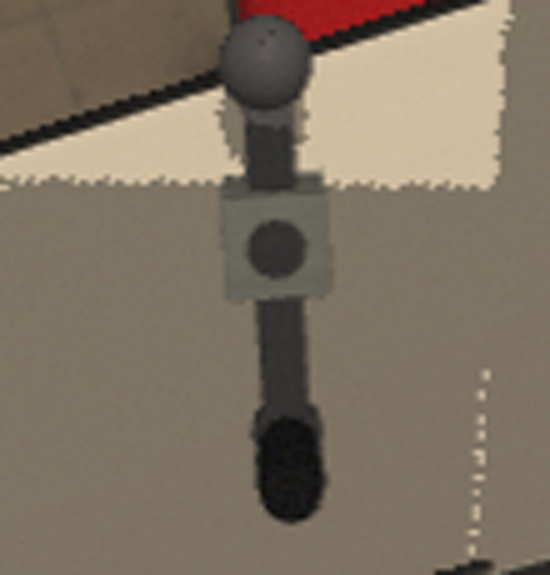

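The hub is at (.4585,-.0228), with arm yaw about -14°. Measured heights match the text. I'll move to hover over the hub and re-read.

>>> {"method": "move_arm", "body": {
  "plan": [0.32,0,-3.0,0,0,0.055,0.32,0,-3.0,0,0,0.055,0.32,0,-3.0,0,0,0.055,0.32,0,-3.0,0,0,0.055,0.32,0,-3.0,0,0,0.055]
}}

```text
time_s: 2.02
eef_pos: [0.4581, -0.0208, 0.1125]
eef_rot: [0.001, 0.124, 0.992, -0.0]
wrist_force: [0.3, 0.4, 0.0]
opening: 0.999
grasp_force: 0.0
```

Run:
```python
from h import *
import pickle
o=ctrl.get_obs();print(o["time_s"],o["eef_pos"],o["eef_rot"],o["wrist_force"])
c=snap("wrist","pics/w2.png"); pickle.dump(c,open("w2.pkl","wb"))
print(ctrl.get_obs()["eef_pos"])
cv2.imwrite("pics/w2c.png",cv2.resize(c["pixels"][0:230,200:440,::-1],None,fx=2.5,fy=2.5))
print("tcp proj",proj(c,o["eef_pos"]),"grasp line")
# model check: expected hub top / knob top
for p in((.4585,-.0228,.032),(.5119,-.0362,.068),(.413,-.0114,.0225)): print(proj(c,p))
```

```text
2.025 [ 0.45813809 -0.02078254  0.11246614] [ 7.43635313e-04  1.23854801e-01  9.92300064e-01 -1.34489545e-04] [0.25833096 0.42095567 0.01902528]
[ 0.45853729 -0.02096576  0.11290572]
tcp proj [321.1619468 255.9034227] grasp line
[318.29905314 207.54944084]
[318.37032588 292.76051335]
[318.12035772 147.69715503]
```

View pics/w2c.png

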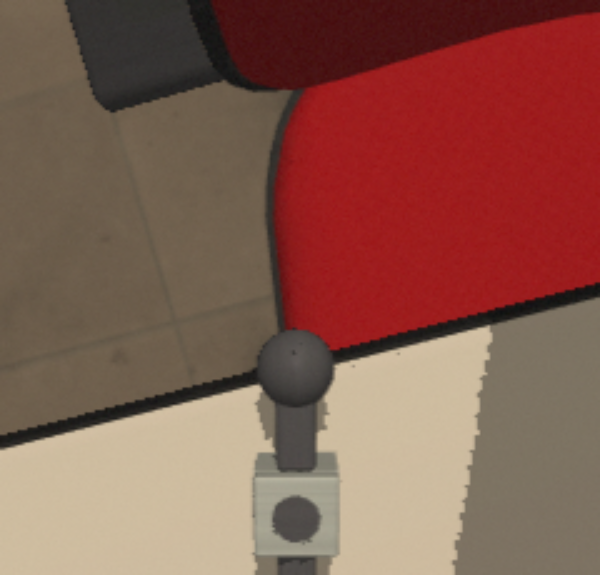

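The hub at (318.4,207.2) agrees with the prediction (318.3,207.5), and the yaw is aligned. I'll descend and grip.

>>> {"method": "move_arm", "body": {
  "plan": [0,-0.04,-1.0,0,0,0,0,-0.04,-1.8,0,0,0,0,-0.04,-2.14,0,0,0,0,-0.04,-2.14,0,0,0,0,-0.04,-2.14,0,0,0]
}}

```text
time_s: 2.7
eef_pos: [0.459, -0.0233, 0.006]
eef_rot: [0.002, 0.124, 0.992, -0.0]
wrist_force: [0.2, -0.4, -0.4]
opening: 0.992
grasp_force: 0.0
```

>>> {"method": "move_arm", "body": {
  "plan": [0,0,0,0,0,0,0,0,0,0,0,0,0,0,0,0,0,0,0,0,0,0,0,0,0,0,0,0,0,0,0,0,0,0,0,0,0,0,0,0,0,0],
  "grip": 10
}}

```text
time_s: 3.58
eef_pos: [0.4578, -0.0229, 0.0048]
eef_rot: [0.0, 0.124, 0.992, -0.0]
wrist_force: [-1.7, 1.1, 6.5]
opening: 0.314
grasp_force: 58.9
```

Gripped at 27 mm opening. I'll lift and carry it so that the wrist camera looks straight at the drive.

>>> {"method": "move_arm", "body": {
  "plan": [0,0,0.6,0,0,0,0,0,1.6,0,0,0,0,0,2.7,0,0,0,0,-0.8,3.7,0,0,0,0.2,-1.9,4.6,0,0,0,0.6,-3.0,4.6,0,0,0,1.2,-4.0,4.6,0,0,0,1.8,-5.0,4.6,0,0,0,2.4,-5.7,4.6,0,0,0,2.6,-6.04,4.6,0,0,0]
}}

```text
time_s: 4.82
eef_pos: [0.5879, -0.3267, 0.2325]
eef_rot: [-0.001, 0.125, 0.992, 0.0]
wrist_force: [-0.1, 0.3, -1.8]
opening: 0.318
grasp_force: 59.8
```

>>> {"method": "move_arm", "body": {
  "plan": [0,0,0,0,0,0,0,0,0,0,0,0]
}}

```text
time_s: 5.08
eef_pos: [0.5868, -0.3239, 0.2335]
eef_rot: [-0.001, 0.124, 0.992, 0.001]
wrist_force: [-0.1, -0.2, -1.3]
opening: 0.317
grasp_force: 59.8
```

Run:
```python
from h import *
import pickle
o=ctrl.get_obs();print(o["time_s"],o["eef_pos"],o["eef_rot"],o["wrist_force"],o["opening"],o["q"])
c=snap("wrist","pics/w3.png"); pickle.dump(c,open("w3.pkl","wb"))
d=proj(c,(.516,-.3275,.127));print(d,c["origin"])
u,v=d.astype(int)
a=c["pixels"][max(0,v-50):v+50,u-65:u+65,::-1]; print(max(0,v-50),u-65)
a=cv2.resize(a,(520,400) if a.shape[0]==100 else None,fx=4,fy=4,interpolation=cv2.INTER_CUBIC)
b=cv2.resize(c["pixels"][:,:,::-1],(280,175))
cv2.imwrite("pics/w3c.png",np.hstack([a,cv2.copyMakeBorder(b,0,a.shape[0]-175,0,0,cv2.BORDER_CONSTANT)]))
```

```text
5.075 [ 0.58682214 -0.32387447  0.23349926] [-7.68123535e-04  1.23946850e-01  9.92288394e-01  5.75690860e-04] [-0.10813082 -0.16208023 -1.25905628] 0.316741697626955 [-6.81059429e-01  3.88916154e-01  1.34208180e+00  1.67712276e-04
  1.41250738e+00 -2.00334938e+00]
[295.0240728 118.7482022] [ 0.51016779 -0.30555039  0.37587596]
68 230
```

View pics/w3c.png

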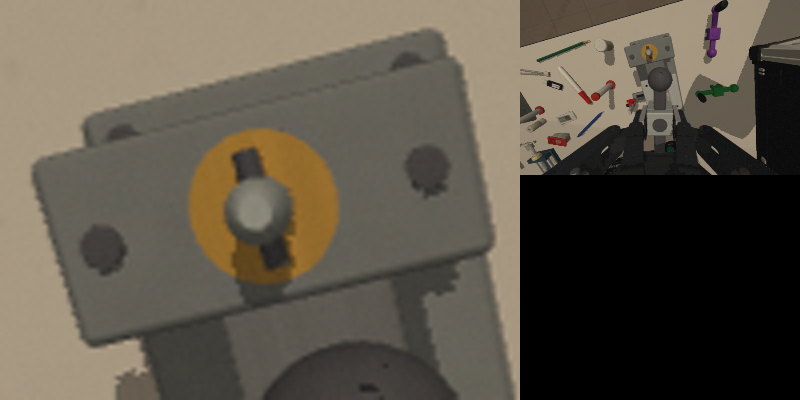

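The crop shows the pin from about crop (245,155) to (277,262), the tapered stub's flat tip at (256,212), and the bronze ring centred at (264,206).

Run:
```python
from h import *
import pickle
c=pickle.load(open("w3.pkl","rb"));T=pickle.load(open("top0.pkl","rb"))
f=lambda x,y:(230+x/4-.4,68+y/4-.4)
a=plane(c,*f(245,155),.110);b=plane(c,*f(277,262),.110)
print("pin",a,b,np.linalg.norm(a-b),np.degrees(np.arctan2((b-a)[1],(b-a)[0])),"mid",(a+b)/2)
print("tip",plane(c,*f(256,212),.127),"ring",plane(c,*f(264,206),.102),"bolts mid",(plane(c,*f(103,250),.102)+plane(c,*f(427,169),.102))/2)
h=cv2.cvtColor(c["pixels"],cv2.COLOR_RGB2HSV); m=cv2.inRange(h,(12,120,90),(25,255,255))[60:150,260:330]
k=cv2.findContours(m,cv2.RETR_EXTERNAL,cv2.CHAIN_APPROX_NONE)[0];k=max(k,key=cv2.contourArea)
e=cv2.fitEllipse(cv2.convexHull(k));print(e, "ring centre",plane(c,e[0][0]+260,e[0][1]+60,.102))
B=plane(c,*f(427,169),.102)-plane(c,*f(103,250),.102);print("bridge yaw",np.degrees(np.arctan2(B[1],B[0]))-90)
print(tri(c,f(256,212),T,(382.7,217.5)))
# held crank in view: ball and hub circle expected, relative to hub centre under TCP
```

```text
pin [ 0.5054912  -0.32970077  0.11      ] [ 0.52915085 -0.32903527  0.11      ] 0.02366900684080024 1.6111808795698421 mid [ 0.51732103 -0.32936802  0.11      ]
tip [ 0.51713168 -0.32903772  0.127     ] ring [ 0.51701074 -0.32928216  0.102     ] bolts mid [ 0.51780017 -0.32965754  0.102     ]
((35.394657135009766, 59.01879119873047), (37.036407470703125, 38.47541427612305), 156.33270263671875) ring centre [ 0.5168965  -0.32944337  0.102     ]
bridge yaw -0.7240488086708154
(array([ 0.51820796, -0.33118932,  0.09599625]), [np.float64(0.0007991899203039516), np.float64(0.0007991899203039264)])
```

Run:
```python
from h import *
import pickle
c=pickle.load(open("w3.pkl","rb"))
t=np.array([.5868,-.3239,.2335])
p=proj(c,t+[0,0,.027]);print("expected",p)
u,v=p.astype(int);g=cv2.cvtColor(c["pixels"],cv2.COLOR_RGB2GRAY)[v-35:v+35,u-45:u+45]
G=cv2.resize(g,None,fx=3,fy=3,interpolation=cv2.INTER_CUBIC)
cir=cv2.HoughCircles(G,cv2.HOUGH_GRADIENT,1,60,param1=60,param2=15,minRadius=20,maxRadius=60)
for x,y,r in cir[0,:3]:
    q=(x/3+u-45-.3,y/3+v-35-.3); P=plane(c,*q,t[2]+.027); print(q,r/3,"offset from tcp",(P-t)*1000)
b=proj(c,t+[0,0,.0175]+R.from_euler('z',-14.24,degrees=True).apply([-.047,0,0]));print("ball exp",b)
h=g; G2=cv2.resize(cv2.cvtColor(c["pixels"],cv2.COLOR_RGB2GRAY)[150:215,280:360],None,fx=3,fy=3)
cir=cv2.HoughCircles(G2,cv2.HOUGH_GRADIENT,1,60,param1=60,param2=15,minRadius=50,maxRadius=100)
print(cir[0,:2]/3+[280,150,0])
```

```text
expected [321.44186722 284.95434728]
(np.float64(319.2), np.float64(289.2)) 18.233334 offset from tcp [ 1.9515007  -1.55686222 27.        ]
(np.float64(334.53333206176757), np.float64(267.2)) 16.466667 offset from tcp [-7.53573277  7.95836992 27.        ]
(np.float64(303.8666660308838), np.float64(259.2)) 9.900001 offset from tcp [-14.83346406  -4.33889824  27.        ]
ball exp [321.53612327 180.42771194]
[[319.5        181.16666603  28.56666565]]
```

In the same image the held hub is at (.5888,-.3255), 1.6 mm ahead of the TCP. The drive is at (.5171,-.3292), and the pin lies along about +1.6° against the crank's -14.2°. So I turn +0.276 rad and go above the stub.

>>> {"method": "move_arm", "body": {
  "plan": [-0.6,-0.04,0,0,0,0.1,-1.2,-0.08,-0.3,0,0,0.2,-1.434,-0.082,-1.0,0,0,0.276,-1.434,-0.082,-1.7,0,0,0.276,-1.434,-0.082,-1.8,0,0,0.276,-1.434,-0.082,-1.8,0,0,0.276,-1.434,-0.082,-1.8,0,0,0.276]
}}

```text
time_s: 6.0
eef_pos: [0.5168, -0.3295, 0.1463]
eef_rot: [0.001, -0.014, 1.0, -0.001]
wrist_force: [0.2, -0.2, -2.1]
opening: 0.317
grasp_force: 59.8
```

Run:
```python
from h import *
import pickle
o=ctrl.get_obs();print(o["time_s"],o["eef_pos"],o["eef_rot"],o["wrist_force"],o["q"])
s=snap("scene","pics/s4.png");t=snap("top","pics/t4.png");w=snap("wrist","pics/w4.png")
pickle.dump((s,t,w),open("v4.pkl","wb"))
a=cv2.resize(s["pixels"][190:265,330:430,::-1],(533,400),interpolation=cv2.INTER_CUBIC)
b=cv2.resize(w["pixels"][:,160:480,::-1],(260,325))
cv2.imwrite("pics/c4.png",np.hstack([a,cv2.copyMakeBorder(b,0,75,0,0,cv2.BORDER_CONSTANT)]))
```

```text
6.0 [ 0.51682324 -0.32952451  0.14634687] [ 0.00114761 -0.01383239  0.99990304 -0.00112082] [ 0.24156113 -0.176115   -2.1017935 ] [-7.61000535e-01  3.45941665e-01  1.58292845e+00  4.26614741e-06
  1.20951428e+00 -2.35946406e+00]
```

View pics/c4.png

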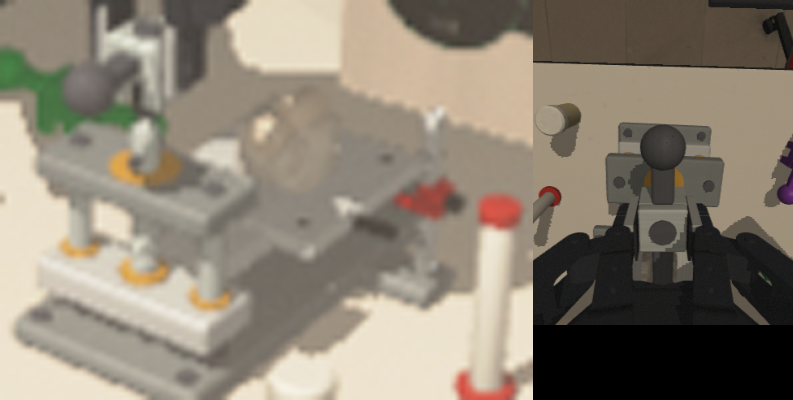

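The stub (crop (147,140)) stands just below the held hub. I'll lower in small steps and watch the force.

>>> {"method": "move_arm", "body": {
  "plan": [0,0,-0.15,0,0,0,0,0,-0.3,0,0,0,0,0,-0.42,0,0,0,0,0,-0.5,0,0,0,0,0,-0.5,0,0,0]
}}

```text
time_s: 6.78
eef_pos: [0.5155, -0.3288, 0.1187]
eef_rot: [-0.0, -0.014, 1.0, 0.0]
wrist_force: [0.0, -0.2, -1.9]
opening: 0.316
grasp_force: 59.9
```

>>> {"method": "move_arm", "body": {
  "plan": [0,0,-0.05,0,0,0,0,0,-0.1,0,0,0,0,0,-0.15,0,0,0,0,0,-0.2,0,0,0,0,0,-0.2,0,0,0]
}}

```text
time_s: 7.4
eef_pos: [0.5159, -0.329, 0.1092]
eef_rot: [0.0, -0.014, 1.0, -0.0]
wrist_force: [2.5, -0.5, -1.8]
opening: 0.316
grasp_force: 59.7
```

>>> {"method": "move_arm", "body": {
  "plan": [0,0,-0.02,0,0,0,0,0,-0.04,0,0,0,0,0,-0.06,0,0,0,0,0,-0.06,0,0,0]
}}

```text
time_s: 7.9
eef_pos: [0.516, -0.3291, 0.1077]
eef_rot: [0.0, -0.014, 1.0, -0.0]
wrist_force: [-1.1, 2.2, 7.4]
opening: 0.317
grasp_force: 61.1
```

Contact shows at the home height (about 9 N), well below pin-top height, so the hub is home. I'll release and rise.

>>> {"method": "move_arm", "body": {
  "plan": [0,0,0,0,0,0,0,0,0,0,0,0,0,0,0,0,0,0,0,0,0.3,0,0,0,0,0,1.0,0,0,0,0,0,2.0,0,0,0,0,0,2.6,0,0,0,0,0,2.6,0,0,0],
  "grip": 60
}}

```text
time_s: 8.9
eef_pos: [0.5173, -0.3303, 0.2408]
eef_rot: [0.003, -0.014, 1.0, -0.003]
wrist_force: [0.1, -0.6, -0.2]
opening: 0.695
grasp_force: 0.0
```

Run:
```python
from h import *
import pickle
o=ctrl.get_obs();print(o["time_s"],o["eef_pos"],o["eef_rot"],o["wrist_force"],o["opening"])
s=snap("scene");t=snap("top");w=snap("wrist")
pickle.dump((s,t,w),open("v5.pkl","wb"))
D=np.array([.5171,-.3292,.103]);a=np.radians(1.6);X=np.array([np.cos(a),np.sin(a),0])
for n,c in(("s",s),("t",t),("w",w)):
    print(n,"hubtop",proj(c,D+[0,0,.032]),"knobtop",proj(c,D+.055*X+[0,0,.068]),"ball",proj(c,D-.047*X+[0,0,.0225]))
a=cv2.resize(s["pixels"][180:255,330:430,::-1],(533,400),interpolation=cv2.INTER_CUBIC)
b=cv2.resize(w["pixels"][:,160:480,::-1],(260,325))
cv2.imwrite("pics/c5.png",np.hstack([a,cv2.copyMakeBorder(b,0,75,0,0,cv2.BORDER_CONSTANT)]))
```

```text
8.9 [ 0.51728239 -0.33033987  0.24084829] [ 0.00270269 -0.01365444  0.99989957 -0.00266516] [ 0.09735967 -0.5675548  -0.16713163] 0.6949079506760056
s hubtop [357.73769721 208.47332864] knobtop [369.85987829 187.24452603] ball [347.0118907  219.63070605]
t hubtop [383.98070963 216.55901017] knobtop [384.68707204 192.22504162] ball [384.37779821 235.97671628]
w hubtop [319.96394879 200.67116226] knobtop [320.0280759  278.14108882] ball [319.95374155 145.37830667]
```

View pics/c5.png

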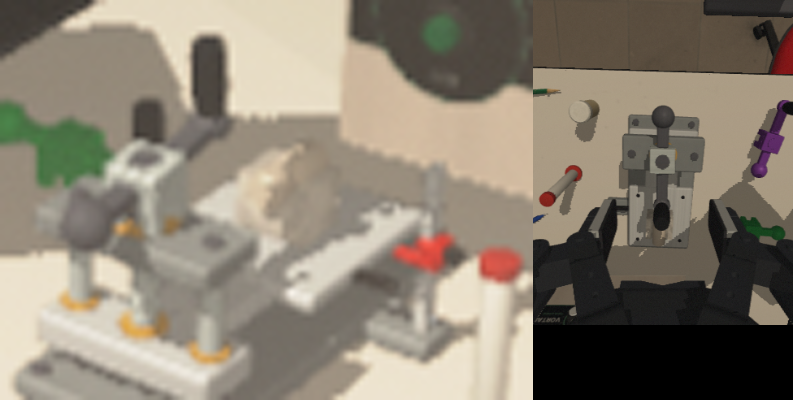

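The crank sits home: hub top at scene pixel (358,209.5) against the predicted (357.7,208.5) for home, and knob top at (369.4,187.5) against (369.9,187.2). Next I measure index against pointer with a tilted close wrist view, before winding.

>>> {"method": "move_arm", "body": {
  "plan": [0.4,-0.4,0.5,0,-0.15,0,0.8,-0.8,0.5,0,-0.3,0,1.3,-1.2,0.5,0,-0.45,0,1.8,-1.6,0.2,0,-0.6,0,2.3,-1.74,-0.3,0,-0.7,0,2.45,-1.74,-0.8,0,-0.7,0,2.45,-1.74,-0.8,0,-0.7,0,2.45,-1.74,-0.8,0,-0.7,0]
}}

```text
time_s: 10.05
eef_pos: [0.6383, -0.4159, 0.1965]
eef_rot: [0.343, -0.013, 0.939, -0.005]
wrist_force: [0.4, -0.0, 0.0]
opening: 0.699
grasp_force: 0.0
```

Run:
```python
from h import *
import pickle
o=ctrl.get_obs();print(o["time_s"],o["eef_pos"],o["eef_rot"],o["wrist_force"],o["q"])
w=snap("wrist","pics/w6.png");pickle.dump(w,open("w6.pkl","wb"))
print(w["origin"],att(w)[:,2])
h=cv2.cvtColor(w["pixels"],cv2.COLOR_RGB2HSV)
m=cv2.inRange(h,(0,130,70),(8,255,255))|cv2.inRange(h,(172,130,70),(180,255,255))
n,l,st,ce=cv2.connectedComponentsWithStats(m)
for i in range(1,n):
    if st[i,4]>20: print("red",st[i],ce[i])
print("pred idx",proj(w,(.63,-.416,.065)))
```

```text
10.05 [ 0.63827932 -0.41590149  0.19647181] [ 0.34279484 -0.01276192  0.93931272 -0.00452092] [ 0.40545846 -0.03019639  0.03426355] [-0.96299916  0.35270104  1.62973045  0.76225066  0.87243749 -2.98135106]
[ 0.48574881 -0.41901227  0.25433472] [ 0.84815597  0.00846607 -0.52967894]
red [117   0  42  37 678] [140.07669617  15.83923304]
red [ 196   32   37   39 1085] [213.91797235  51.30230415]
red [310  74  31  31 598] [322.56856187  85.51337793]
red [  10  108   74   37 1138] [ 46.88137083 126.03690685]
red [ 80 288  23  31 342] [ 89.61403509 298.9619883 ]
pred idx [323.61594238  88.27704495]
```

Run:
```python
import cv2
a=cv2.imread("pics/w6.png")[20:130,255:400]
cv2.imwrite("pics/w6c.png",cv2.rotate(cv2.resize(a,None,fx=5,fy=5,interpolation=cv2.INTER_CUBIC),cv2.ROTATE_180))
```

```text
(no output)
```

View pics/w6c.png

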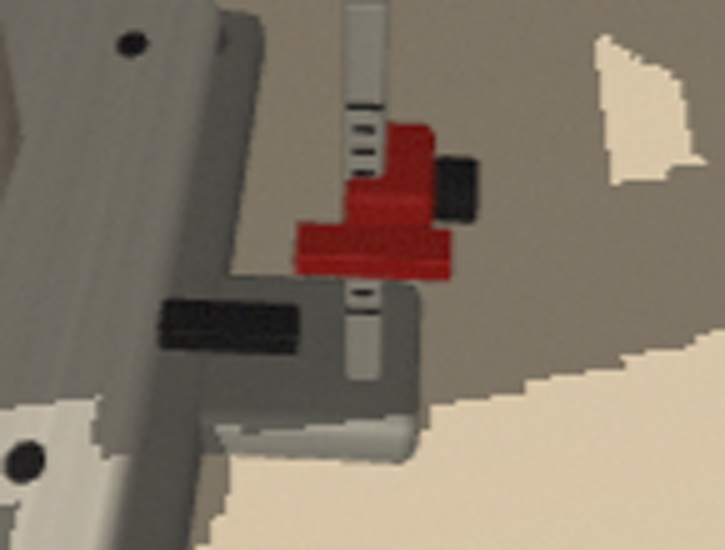

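Rotated crop: the red index bar spans (295–450), with its front bottom edge at y≈278. The black pointer bar on the load table spans (160–298), with its front bottom edge at y≈353. Its tip lies below the index bar's left end.

```bash
cat >> h.py <<'E'
def xplane(c,u,v,x):
    o,d=ray(c,u,v); return o+d*(x-o[0])/d[0]
E
python3 - <<'E'
from h import *
import pickle
w=pickle.load(open("w6.pkl","rb"));T=pickle.load(open("top0.pkl","rb"))
f=lambda x,y:(255+(725-x)/5-.5,20+(550-y)/5-.5)
for X in(.622,.627,.632):
    print(X,"idx bottom",xplane(w,*f(297,276),X),xplane(w,*f(450,280),X),"ptr bottom",xplane(w,*f(162,350),X),xplane(w,*f(298,354),X), "idx/ptr top-front",xplane(w,*f(297,252),X)[2],xplane(w,*f(298,329),X)[2])
p=w["pixels"].astype(int)
# column profiles: red-ness at index tip column, brightness at pointer tip column
ui=int(f(310,0)[0]);up=int(f(285,0)[0])
print(ui,up);print("col idx R-G",[(v,p[v,ui-1:ui+2].mean(0).round().astype(int).tolist()) for v in range(69,90)])
print("col ptr",[(v,int(p[v,up:up+3].mean())) for v in range(54,76)])
E
```

```text
0.622 idx bottom [ 0.622      -0.40393789  0.05873474] [ 0.622      -0.42693002  0.05886971] ptr bottom [ 0.622      -0.38224324  0.03896387] [ 0.622      -0.40369775  0.03899418] idx/ptr top-front 0.06445434430394711 0.04552570985697549
0.627 idx bottom [ 0.627      -0.40338471  0.05155683] [ 0.627      -0.42722057  0.05169674] ptr bottom [ 0.627      -0.38089393  0.03106042] [ 0.627      -0.40313576  0.03109185] idx/ptr top-front 0.05748631790724859 0.03786306073711965
0.632 idx bottom [ 0.632      -0.40283152  0.04437891] [ 0.632      -0.42751113  0.04452378] ptr bottom [ 0.632      -0.37954462  0.02315697] [ 0.632      -0.40257376  0.02318951] idx/ptr top-front 0.05051829151055007 0.030200411617263778
337 342
col idx R-G [(69, [79, 77, 70]), (70, [78, 76, 70]), (71, [78, 77, 70]), (72, [79, 77, 71]), (73, [73, 72, 66]), (74, [87, 74, 65]), (75, [122, 27, 25]), (76, [124, 25, 21]), (77, [124, 25, 21]), (78, [133, 31, 28]), (79, [110, 24, 20]), (80, [110, 23, 19]), (81, [111, 27, 21]), (82, [110, 25, 20]), (83, [110, 25, 21]), (84, [110, 25, 23]), (85, [109, 74, 64]), (86, [125, 115, 99]), (87, [127, 116, 100]), (88, [127, 117, 100]), (89, [126, 116, 100])]
col ptr [(54, 75), (55, 74), (56, 75), (57, 74), (58, 76), (59, 31), (60, 27), (61, 24), (62, 33), (63, 23), (64, 25), (65, 24), (66, 23), (67, 23), (68, 24), (69, 60), (70, 73), (71, 74), (72, 75), (73, 73), (74, 77), (75, 114)]
```

The difference is about 20 mm, i.e. about 2 turns. I'll go above the knob, then take it.

>>> {"method": "move_arm", "body": {
  "plan": [-0.2,0.3,0.6,0,0.15,0,-0.5,0.7,1.0,0,0.3,0,-0.8,1.1,1.2,0,0.45,0,-1.1,1.5,1.2,0,0.6,0,-1.316,1.77,1.1,0,0.7,0,-1.316,1.77,0.9,0,0.7,0,-1.316,1.77,0.9,0,0.7,0]
}}

```text
time_s: 10.98
eef_pos: [0.5721, -0.3275, 0.2405]
eef_rot: [0.0, -0.014, 1.0, 0.0]
wrist_force: [-0.7, 0.1, -0.3]
opening: 0.7
grasp_force: 0.0
```

Run:
```python
from h import *
o=ctrl.get_obs();print(o["time_s"],o["eef_pos"],o["eef_rot"],o["q"])
w=snap("wrist","pics/w7.png")
g=cv2.cvtColor(w["pixels"],cv2.COLOR_RGB2GRAY)
e=np.array([.572,-.3276,.171]);p=proj(w,e);print("knob top pred",p,"bottom",proj(w,e-[0,0,.038]))
u,v=p.astype(int);m=(g[v-60:v+40,u-40:u+40]<42).astype(np.uint8)
n,l,st,ce=cv2.connectedComponentsWithStats(m)
for i in range(1,n):
    if st[i,4]>60: print(st[i]+[u-40,v-60,0,0,0],ce[i]+[u-40,v-60])
```

```text
10.975 [ 0.57213132 -0.32746811  0.24045647] [ 3.90697447e-04 -1.35126506e-02  9.99908560e-01  3.56175347e-04] [-7.00029541e-01  3.58031062e-01  1.36888295e+00  1.06295482e-03
  1.41455421e+00 -2.29801733e+00]
knob top pred [320.33126049 211.68576793] bottom [320.16988361 196.8121494 ]
[307 189  22  28 477] [317.75890985 202.56603774]
```

>>> {"method": "move_arm", "body": {
  "plan": [0,0,-0.8,0,0,0,0,0,-1.6,0,0,0,0,0,-2.04,0,0,0,0,0,-2.04,0,0,0,0,0,-2.04,0,0,0]
}}

```text
time_s: 11.65
eef_pos: [0.5729, -0.3286, 0.1409]
eef_rot: [0.001, -0.013, 1.0, -0.001]
wrist_force: [-0.1, 0.6, -0.1]
opening: 0.704
grasp_force: 0.0
```

>>> {"method": "move_arm", "body": {
  "plan": [0,0,0,0,0,0,0,0,0,0,0,0,0,0,0,0,0,0,0,0,0,0,0,0,0,0,0,0,0,0,0,0,0,0,0,0],
  "grip": 5
}}

```text
time_s: 12.4
eef_pos: [0.573, -0.3276, 0.1398]
eef_rot: [0.001, -0.014, 1.0, -0.0]
wrist_force: [2.7, 0.5, 3.6]
opening: 0.19
grasp_force: 58.6
```

Run:
```python
from h import *
o=ctrl.get_obs();print(o["time_s"],o["eef_pos"],o["wrist_force"],o["torque"],o["opening"])
r=55/50
a0=1.6
for lo in range(0,720,200):
    b=np.radians(a0-lo);L=[]
    for k in range(1,11):
        a=np.radians(a0-lo-20*k);L.append((round(r*(np.cos(a)-np.cos(b)),3),round(r*(np.sin(a)-np.sin(b)),3)))
    print(lo,L)
```

```text
12.4 [ 0.57295264 -0.32762601  0.13977847] [2.65060796 0.4729506  3.61535215] [ 0.02132385 -0.24057335  0.02123431] 0.1897704368688898
0 [(np.float64(-0.056), np.float64(-0.378)), (np.float64(-0.238), np.float64(-0.714)), (np.float64(-0.523), np.float64(-0.968)), (np.float64(-0.878), np.float64(-1.108)), (np.float64(-1.26), np.float64(-1.119)), (np.float64(-1.623), np.float64(-0.998)), (np.float64(-1.922), np.float64(-0.761)), (np.float64(-2.122), np.float64(-0.436)), (np.float64(-2.199), np.float64(-0.061)), (np.float64(-2.143), np.float64(0.317))]
200 [(np.float64(0.182), np.float64(0.336)), (np.float64(0.467), np.float64(0.59)), (np.float64(0.823), np.float64(0.73)), (np.float64(1.204), np.float64(0.741)), (np.float64(1.567), np.float64(0.62)), (np.float64(1.866), np.float64(0.383)), (np.float64(2.067), np.float64(0.058)), (np.float64(2.143), np.float64(-0.317)), (np.float64(2.088), np.float64(-0.694)), (np.float64(1.906), np.float64(-1.03))]
400 [(np.float64(-0.286), np.float64(-0.254)), (np.float64(-0.641), np.float64(-0.394)), (np.float64(-1.023), np.float64(-0.405)), (np.float64(-1.385), np.float64(-0.284)), (np.float64(-1.685), np.float64(-0.047)), (np.float64(-1.885), np.float64(0.278)), (np.float64(-1.962), np.float64(0.653)), (np.float64(-1.906), np.float64(1.03)), (np.float64(-1.724), np.float64(1.367)), (np.float64(-1.438), np.float64(1.62))]
600 [(np.float64(0.355), np.float64(0.141)), (np.float64(0.737), np.float64(0.151)), (np.float64(1.1), np.float64(0.031)), (np.float64(1.399), np.float64(-0.207)), (np.float64(1.599), np.float64(-0.532)), (np.float64(1.676), np.float64(-0.906)), (np.float64(1.62), np.float64(-1.284)), (np.float64(1.438), np.float64(-1.62)), (np.float64(1.153), np.float64(-1.874)), (np.float64(0.798), np.float64(-2.014))]
```

>>> {"method": "move_arm", "body": {
  "plan": [-0.056,-0.378,0,0,0,0,-0.238,-0.714,0,0,0,0,-0.523,-0.968,0,0,0,0,-0.523,-0.968,0,0,0,0]
}}

```text
time_s: 12.9
eef_pos: [0.5441, -0.3771, 0.1383]
eef_rot: [-0.001, -0.012, 1.0, 0.0]
wrist_force: [0.0, 0.4, 0.2]
opening: 0.188
grasp_force: 58.6
```

Run:
```python
from h import *
import pickle
o=ctrl.get_obs();print(o["time_s"],o["eef_pos"],o["wrist_force"],o["torque"],o["opening"])
```

```text
12.9 [ 0.54410391 -0.3771176   0.13831945] [0.01038861 0.44745463 0.19351622] [ 0.14074407 -0.01329062  0.03643975] 0.18814126938570833
```

>>> {"method": "move_arm", "body": {
  "plan": [-0.355,-0.14,0,0,0,0,-0.737,-0.151,0,0,0,0,-1.1,-0.03,0,0,0,0,-1.399,0.207,0,0,0,0,-1.599,0.532,0,0,0,0,-1.676,0.907,0,0,0,0,-1.62,1.285,0,0,0,0,-1.438,1.621,0,0,0,0,-1.153,1.875,0,0,0,0,-0.797,2.015,0,0,0,0]
}}

```text
time_s: 14.15
eef_pos: [0.5061, -0.2737, 0.1391]
eef_rot: [-0.001, -0.014, 1.0, 0.001]
wrist_force: [-3.2, -0.1, -0.1]
opening: 0.192
grasp_force: 60.2
```

Run:
```python
from h import *
o=ctrl.get_obs();d=np.array(o["eef_pos"])-[.517,-.329,0];print(o["time_s"],o["eef_pos"],np.hypot(*d[:2]),np.degrees(np.arctan2(d[1],d[0])),o["wrist_force"],o["q"])
r=1.1
for lo,n,s in((260,10,20),(460,10,20)):
    b=np.radians(1.6-lo)
    print(lo,[(float(round(r*(np.cos(a)-np.cos(b)),3)),float(round(r*(np.sin(a)-np.sin(b)),3))) for a in np.radians(1.6-lo-s*np.arange(1,n+1))])
```

```text
14.15 [ 0.50608513 -0.27374459  0.13906665] 0.05632312838293135 101.17405812052722 [-3.2454659  -0.08188593 -0.14424269] [-7.01884677e-01  2.81903481e-01  1.68262230e+00 -2.73826650e-04
  1.18028745e+00 -2.29978174e+00]
260 [(0.382, 0.011), (0.744, -0.11), (1.044, -0.347), (1.244, -0.673), (1.321, -1.047), (1.265, -1.425), (1.083, -1.761), (0.798, -2.014), (0.442, -2.155), (0.06, -2.166)]
460 [(-0.362, 0.121), (-0.662, 0.358), (-0.862, 0.683), (-0.939, 1.057), (-0.883, 1.435), (-0.701, 1.771), (-0.416, 2.025), (-0.06, 2.166), (0.321, 2.176), (0.684, 2.056)]
```

>>> {"method": "move_arm", "body": {
  "plan": [0.382,0.011,0,0,0,0,0.744,-0.11,0,0,0,0,1.044,-0.347,0,0,0,0,1.244,-0.673,0,0,0,0,1.321,-1.047,0,0,0,0,1.265,-1.425,0,0,0,0,1.083,-1.761,0,0,0,0,0.798,-2.014,0,0,0,0,0.442,-2.155,0,0,0,0,0.06,-2.166,0,0,0,0]
}}

```text
time_s: 15.4
eef_pos: [0.5077, -0.3831, 0.1378]
eef_rot: [-0.0, -0.013, 1.0, 0.001]
wrist_force: [4.7, 3.9, -7.2]
opening: 0.185
grasp_force: 60.0
```

>>> {"method": "move_arm", "body": {
  "plan": [-0.362,0.121,0,0,0,0,-0.662,0.358,0,0,0,0,-0.862,0.683,0,0,0,0,-0.939,1.057,0,0,0,0,-0.883,1.435,0,0,0,0,-0.701,1.771,0,0,0,0,-0.416,2.025,0,0,0,0,-0.416,2.025,0,0,0,0]
}}

```text
time_s: 16.4
eef_pos: [0.4882, -0.2816, 0.1389]
eef_rot: [-0.001, -0.014, 1.0, 0.0]
wrist_force: [-0.9, -0.2, -3.9]
opening: 0.184
grasp_force: 60.2
```

Run:
```python
from h import *
import pickle
o=ctrl.get_obs();d=np.array(o["eef_pos"])-[.517,-.329,0];print(o["time_s"],o["eef_pos"],np.hypot(*d[:2]),np.degrees(np.arctan2(d[1],d[0])),o["wrist_force"])
s=snap("scene");S=pickle.load(open("scene0.pkl","rb"))
w=snap("wrist","pics/w8.png");pickle.dump((s,w),open("v8.pkl","wb"))
for z in(.04,.06): print(proj(s,(.625,-.395,z)),proj(w,(.625,-.395,z)))
```

```text
16.4 [ 0.48824205 -0.28163868  0.13893155] 0.05540861516664109 121.26625778674529 [-0.93647893 -0.16491888 -3.9408631 ]
[401.40052546 231.50466771] [204.53771742 325.91503792]
[401.79819812 224.92204453] [196.62510248 341.19091328]
```

>>> {"method": "move_arm", "body": {
  "plan": [0.355,0.141,0,0,0,0,0.737,0.151,0,0,0,0,1.1,0.031,0,0,0,0,1.399,-0.207,0,0,0,0,1.399,-0.207,0,0,0,0,1.399,-0.207,0,0,0,0]
}}

```text
time_s: 17.25
eef_pos: [0.5588, -0.2926, 0.1398]
eef_rot: [0.001, -0.013, 1.0, -0.0]
wrist_force: [0.1, 0.8, 0.8]
opening: 0.186
grasp_force: 60.6
```

>>> {"method": "move_arm", "body": {
  "plan": [0,0,0,0,0,0,0,0,0,0,0,0,0,0,0,0,0,0,0,0,0.8,0,0,0,0,0,1.8,0,0,0,0,0,2.2,0,0,0,0,0,2.2,0,0,0],
  "grip": 38
}}

```text
time_s: 18.12
eef_pos: [0.5593, -0.293, 0.2509]
eef_rot: [0.001, -0.014, 1.0, -0.001]
wrist_force: [0.2, -0.0, -0.3]
opening: 0.443
grasp_force: 0.0
```

Run:
```python
from h import *
o=ctrl.get_obs();print(o["time_s"],o["eef_pos"],o["eef_rot"],o["wrist_force"],o["opening"])
```

```text
18.125 [ 0.55927321 -0.2930287   0.25088133] [ 0.00132626 -0.01362036  0.99990574 -0.00110862] [ 0.16179152 -0.03513391 -0.27605875] 0.44303755520056426
```

>>> {"method": "move_arm", "body": {
  "plan": [0.3,-0.6,0.3,0,-0.15,0,0.6,-1.2,0.3,0,-0.3,0,1.0,-1.8,0.3,0,-0.45,0,1.4,-2.3,0,0,-0.6,0,1.6,-2.48,-0.5,0,-0.7,0,1.6,-2.48,-1.06,0,-0.7,0,1.6,-2.48,-1.06,0,-0.7,0,1.6,-2.48,-1.06,0,-0.7,0,1.6,-2.48,-1.06,0,-0.7,0]
}}

```text
time_s: 19.25
eef_pos: [0.6393, -0.4169, 0.1981]
eef_rot: [0.344, -0.013, 0.939, -0.006]
wrist_force: [0.2, 0.0, 0.2]
opening: 0.445
grasp_force: 0.0
```

```bash
cat > lvl.py <<'E'
from h import *
import pickle,sys
w=snap("wrist",f"pics/{sys.argv[1]}.png");pickle.dump(w,open(sys.argv[1]+".pkl","wb"))
print(ctrl.get_obs()["time_s"],w["origin"])
p=w["pixels"].astype(int);h=cv2.cvtColor(w["pixels"],cv2.COLOR_RGB2HSV)
red=((cv2.inRange(h,(0,130,70),(8,255,255))|cv2.inRange(h,(172,130,70),(180,255,255)))>0)
n,l,st,ce=cv2.connectedComponentsWithStats(red.astype(np.uint8))
i=min((i for i in range(1,n) if st[i,4]>200),key=lambda i:np.hypot(*(ce[i]-[322,86])))
print("red",st[i],ce[i])
x0,y0,W,H=st[i][:4]
for v in range(y0-2,y0+H+1):   # run extents per row: red 'r', black 'k'
    print(v,"".join('r' if red[v,u] else 'k' if p[v,u].max()<48 else '.' for u in range(x0-12,x0+W+36)))
E
python3 lvl.py w9; python3 -c "
from h import *;print(ctrl.get_obs()['eef_rot'])"
```

```text
19.3 [ 0.48669513 -0.4198892   0.25571196]
red [311  71  32  32 608] [324.41776316  82.62335526]
69 ................................................................................
70 ................................................................................
71 .............rrrrrrrrrrrr...................kkkkkkkkkkkkkkkkkkkk................
72 .............rrrrrrrrrrrrrrrrrrrrrrrrrrrrrrrkkkkkkkkkkkkkkkkkkkkkkkkkkkk........
73 ............rrrrrrrrrrrrrrrrrrrrrrrrrrrrrrrrkkkkkkkkkkkkkkkkkkkkkkkkkkkk........
74 ............rrrrrrrrrrrrrrrrrrrrrrrrrrrrrrrrkkkkkkkkkkkkkkkkkkkkkkkkkkkk........
75 ............rrrrrrrrrrrrrrrrrrrrrrrrrrrrrrrrkkkkkkkkkkkkkkkkkkkkkkkkkkkk........
76 ............rrrrrrrrrrrrrrrrrrrrrrrrrrrrrrrrkkkkkkkkkkkkkkkkkkkkkkkkkkkkk.......
77 ............rrrrrrrrrrrrrrrrrrrrrrrrrrrrrrrrkkkkkkkkkkkkkkkkkkkkkkkkkkkk........
78 ............rrrrrrrrrrrrrrrrrrrrrrrrrrrrrrrrkkkkkkkkkkkkkkkkkkkkkkkkkkkk........
79 ............rrrrrrrrrrrrrrrrrrrrrrrrrrrrrrrrkkkkkkkkkkkkkkkkkkkkkkkkkkkk........
80 .............rrrrrrrrrrrrrrrrrrrrrrrrrrrrrrrkkkkkkkkkkkkkkkkkkkkkkkkkkkk....
[... 1290 characters left out ...]
rrr.......................................................
97 ................rrrrrrrrr.......................................................
98 ................rrrrrrrrr.......................................................
99 ................rrrrrrrrr.......................................................
100 ................rrrrrrrrr.......................................................
101 ................rrrrrrrrr...kkkk................................................
102 ..................rrrrrrr.......................................................
103 ................................................................................
[ 0.34356044 -0.01331886  0.93901936 -0.00561037]
```

Almost level already. I'll measure the remaining difference with subpixel edges.

```bash
cat > sub.py <<'E'
from h import *
import pickle,sys
def edge(g,u,va,vb):
    c=g[va:vb,u]; hi=c[:3].mean(); lo=c[-3:].mean(); t=(hi+lo)/2
    i=np.where((c[:-1]-t)*(c[1:]-t)<=0)[0][0]; return va+i+(c[i]-t)/(c[i]-c[i+1])
def run(w,vr,vk,jc,ur,uk,X=.622):
    g=w["pixels"][:,:,1].astype(float)   # green: both red and black dark
    R_=[edge(g,u,vr-5,vr+4) for u in range(*ur)];K=[edge(g,u,vk-5,vk+4) for u in range(*uk)]
    a=np.polyfit(range(*ur),R_,1);b=np.polyfit(range(*uk),K,1)
    er,ek=np.polyval(a,jc),np.polyval(b,jc)
    zr,zk=[[xplane(w,jc,e,x)[2]*1e3 for x in(X,X+.005)] for e in(er,ek)]
    print("slopes",a[0],b[0],"edges",er,ek,"resid",np.std(R_-np.polyval(a,range(*ur))),np.std(K-np.polyval(b,range(*uk))),"idx-ptr mm",np.array(zr)-zk)
E
python3 - <<'E'
from sub import *
w=pickle.load(open("w9.pkl","rb"));run(w,72,71,343,(314,341),(345,368))
w=pickle.load(open("w6.pkl","rb"));run(w,75,59,341,(312,338),(342,366))
g=w=pickle.load(open("w9.pkl","rb"))["pixels"][:,:,1];print(g[66:84,330],g[66:84,350])
E
```

```text
slopes 0.03938908205879759 0.04251945510850182 edges 71.62188371146085 70.05096850561415 resid 0.6419895330541515 0.07465456543046164 idx-ptr mm [1.91587049 1.98666877]
slopes 0.03329309249027797 0.04940517374583922 edges 74.09910310412803 58.35160377933073 resid 1.084763650963751 0.09012589944541063 idx-ptr mm [19.97204056 20.70495309]
[114 117  67  76 117  94  28  25  20  34  24  28  24  24  28  22  21  24] [ 76  74  75  74  61  29  29  26  29  25  22  22  22  20  21  67 114 115]
```

```bash
cat > sub2.py <<'E'
from sub import *
def run2(w,vr,vk,jc,ur,uk,X=.622):
    g=w["pixels"][:,:,1].astype(float)
    R_=np.array([edge(g,u,vr-5,vr+4) for u in ur]);K=np.array([edge(g,u,vk-5,vk+4) for u in uk])
    m=np.abs(R_-np.median(R_))<1.2; a=np.polyfit(np.array(ur)[m],R_[m],1);b=np.polyfit(uk,K,1)
    er,ek=np.polyval(a,jc),np.polyval(b,jc)
    print("slope",a[0],b[0],"edge",er,ek,"res",np.std(R_[m]-np.polyval(a,np.array(ur)[m])),"diff mm",[round(1e3*(xplane(w,jc,er,x)[2]-xplane(w,jc,ek,x)[2]),2) for x in(X,X+.005)])
E
python3 - <<'E'
from sub2 import *
w=pickle.load(open("w9.pkl","rb"));run2(w,72,71,343,[*range(314,322),*range(334,342)],list(range(346,366)))
w=pickle.load(open("w6.pkl","rb"));run2(w,75,59,341,[*range(312,320),*range(332,339)],list(range(344,364)))
E
```

```text
slope 0.03746424529360563 0.04201444531610364 edge 71.67136116458444 70.06158896786698 res 0.16414967331481958 diff mm [np.float64(1.96), np.float64(2.04)]
slope 0.04833372872316057 0.05326663992248968 edge 74.76927429468084 58.28451867939039 res 0.1200029824287052 diff mm [np.float64(20.87), np.float64(21.64)]
```

About 2.0 mm remain, i.e. about 70° more. I'll go back to the knob.

>>> {"method": "move_arm", "body": {
  "plan": [-0.1,0.2,0.7,0,0.15,0,-0.5,0.8,1.1,0,0.3,0,-0.9,1.4,1.3,0,0.45,0,-1.3,2.1,1.2,0,0.6,0,-1.6,2.48,1.06,0,0.7,0,-1.6,2.48,1.06,0,0.7,0,-1.6,2.48,0.3,0,0.7,0,-1.6,2.48,-0.6,0,0.7,0,-1.6,2.48,-1.14,0,0.7,0,-1.6,2.48,-1.14,0,0.7,0]
}}

```text
time_s: 20.55
eef_pos: [0.5573, -0.2926, 0.1372]
eef_rot: [-0.001, -0.013, 1.0, 0.001]
wrist_force: [-0.7, 0.2, 0.6]
opening: 0.443
grasp_force: 0.0
```

>>> {"method": "move_arm", "body": {
  "plan": [0,0,0,0,0,0,0,0,0,0,0,0,0,0,0,0,0,0,0,0,0,0,0,0,0,0,0,0,0,0],
  "grip": 5
}}

```text
time_s: 21.18
eef_pos: [0.5593, -0.2926, 0.1402]
eef_rot: [0.001, -0.014, 1.0, -0.0]
wrist_force: [0.9, 1.5, 2.6]
opening: 0.187
grasp_force: 58.4
```

Run:
```python
from h import *
o=ctrl.get_obs();d=np.array(o["eef_pos"])-[.517,-.329,0];print(o["time_s"],o["eef_pos"],np.hypot(*d[:2]),np.degrees(np.arctan2(d[1],d[0])),o["wrist_force"],o["opening"])
r=1.1;lo=680;b=np.radians(1.6-lo)
print(lo,[(float(round(r*(np.cos(a)-np.cos(b)),3)),float(round(r*(np.sin(a)-np.sin(b)),3))) for a in np.radians(1.6-lo-np.array([20,40,55,66,72]))])
```

```text
21.175 [ 0.55926377 -0.29261442  0.14017733] 0.05576859876800919 40.72570425943806 [0.91781042 1.52938863 2.59779847] 0.1871749177862052
680 [(0.2, -0.325), (0.277, -0.7), (0.247, -0.985), (0.179, -1.185), (0.126, -1.287)]
```

>>> {"method": "move_arm", "body": {
  "plan": [0.2,-0.325,0,0,0,0,0.277,-0.7,0,0,0,0,0.247,-0.985,0,0,0,0,0.145,-1.253,0,0,0,0,0.145,-1.253,0,0,0,0,0.145,-1.253,0,0,0,0]
}}

```text
time_s: 21.92
eef_pos: [0.5662, -0.356, 0.1397]
eef_rot: [0.001, -0.013, 1.0, -0.001]
wrist_force: [5.6, -2.2, 1.5]
opening: 0.194
grasp_force: 58.4
```

>>> {"method": "move_arm", "body": {
  "plan": [0,0,0,0,0,0,0,0,0,0,0,0,0,0,0,0,0,0,0,0,0.8,0,0,0,0,0,1.8,0,0,0,0,0,2.2,0,0,0,0,0,2.2,0,0,0],
  "grip": 38
}}

```text
time_s: 22.8
eef_pos: [0.5664, -0.3556, 0.2509]
eef_rot: [0.001, -0.014, 1.0, -0.001]
wrist_force: [0.8, 0.1, -0.4]
opening: 0.447
grasp_force: 0.0
```

>>> {"method": "move_arm", "body": {
  "plan": [0.3,-0.3,0.3,0,-0.15,0,0.6,-0.6,0.3,0,-0.3,0,1.0,-0.9,0.3,0,-0.45,0,1.3,-1.1,0,0,-0.6,0,1.455,-1.23,-0.5,0,-0.7,0,1.455,-1.23,-1.06,0,-0.7,0,1.455,-1.23,-1.06,0,-0.7,0,1.455,-1.23,-1.06,0,-0.7,0,1.455,-1.23,-1.06,0,-0.7,0]
}}

```text
time_s: 23.92
eef_pos: [0.6393, -0.4171, 0.198]
eef_rot: [0.344, -0.013, 0.939, -0.006]
wrist_force: [-0.5, -0.0, 0.5]
opening: 0.447
grasp_force: 0.0
```

```bash
python3 lvl.py w10 | head -20
python3 - <<'E'
from sub2 import *
w=pickle.load(open("w10.pkl","rb"));run2(w,72,72,343,[*range(314,322),*range(334,342)],list(range(347,366)))
E
```

```text
23.975 [ 0.48668172 -0.42008676  0.25564825]
red [312  71  31  32 616] [324.64123377  82.86850649]
69 ...............................................................................
70 ...............................................................................
71 ............rrrrrrrrrr.rr......................................................
72 ............rrrrrrrrrrrrrrrrrrrrrrrrrrrrrrr.kkkkk...k..........................
73 ............rrrrrrrrrrrrrrrrrrrrrrrrrrrrrrrkkkkkkkkkkkkkkkkkkkkkkkkkkkk........
74 ............rrrrrrrrrrrrrrrrrrrrrrrrrrrrrrr.kkkkkkkkkkkkkkkkkkkkkkkkkkkk.......
75 ............rrrrrrrrrrrrrrrrrrrrrrrrrrrrrrr.kkkkkkkkkkkkkkkkkkkkkkkkkkkk.......
76 ............rrrrrrrrrrrrrrrrrrrrrrrrrrrrrrr.kkkkkkkkkkkkkkkkkkkkkkkkkkkk.......
77 ............rrrrrrrrrrrrrrrrrrrrrrrrrrrrrrrkkkkkkkkkkkkkkkkkkkkkkkkkkkkk.......
78 ............rrrrrrrrrrrrrrrrrrrrrrrrrrrrrrrkkkkkkkkkkkkkkkkkkkkkkkkkkkkk.......
79 ............rrrrrrrrrrrrrrrrrrrrrrrrrrrrrrrkkkkkkkkkkkkkkkkkkkkkkkkkkkkk.......
80 ............rrrrrrrrrrrrrrrrrrrrrrrrrrrrrrrkkkkkkkkkkkkkkkkkkkkkkkkkkkkk.......
81 ............rrrrrrrrrrrrrrrrrrrrrrrrrrrrrrrkkkkkkkkkkkkkkkkkkkkkkkkkkkk........
82 ...............rrrrrrrrrrrrrrrrrrrrrrrrrrr....kkkkkkkkkkkkkkkkkkkkkkkkk........
83 .......kkkkkkk.rrrrrrrrrrrrrrrrrr.............................kkkkkkkkk........
84 .......kkkkkkkkrrrrrrrrrrrrrrrrrr..............................................
85 .......kkkkkkkkrrrrrrrrrrrrrrrrrr..............................................
86 .......kkkkkkk.rrrrrrrrrrrrrrrrrr..............................................
slope 0.04084351799541227 0.05918923752981522 edge 71.75636792073391 71.41067376007639 res 0.1278922229980699 diff mm [np.float64(0.42), np.float64(0.44)]
```

About 0.4 mm low. One more small correction of about 14°.

>>> {"method": "move_arm", "body": {
  "plan": [-0.1,0.1,0.7,0,0.15,0,-0.5,0.4,1.1,0,0.3,0,-0.9,0.7,1.3,0,0.45,0,-1.3,1.0,1.2,0,0.6,0,-1.455,1.23,1.06,0,0.7,0,-1.455,1.23,1.06,0,0.7,0,-1.455,1.23,0.3,0,0.7,0,-1.455,1.23,-0.6,0,0.7,0,-1.455,1.23,-1.14,0,0.7,0,-1.455,1.23,-1.14,0,0.7,0]
}}

```text
time_s: 25.22
eef_pos: [0.5644, -0.3547, 0.137]
eef_rot: [-0.001, -0.013, 1.0, 0.002]
wrist_force: [0.3, -0.3, 0.3]
opening: 0.446
grasp_force: 0.0
```

>>> {"method": "move_arm", "body": {
  "plan": [0,0,0,0,0,0,0,0,0,0,0,0,0,0,0,0,0,0,0,0,0,0,0,0,0,0,0,0,0,0],
  "grip": 5
}}

```text
time_s: 25.85
eef_pos: [0.567, -0.356, 0.141]
eef_rot: [0.001, -0.014, 1.0, -0.001]
wrist_force: [2.1, -1.8, 6.1]
opening: 0.189
grasp_force: 59.3
```

Run:
```python
from h import *
o=ctrl.get_obs();d=np.array(o["eef_pos"])-[.517,-.329,0];print(o["time_s"],o["eef_pos"],np.hypot(*d[:2]),np.degrees(np.arctan2(d[1],d[0])),o["wrist_force"],o["opening"])
r=1.1;b=np.radians(-28.4)
print([(float(round(r*(np.cos(a)-np.cos(b)),3)),float(round(r*(np.sin(a)-np.sin(b)),3))) for a in np.radians(-28.4-np.array([8,16]))])
```

```text
25.85 [ 0.56700585 -0.3559981   0.14100546] 0.05682854104903335 -28.364558543109677 [ 2.09179724 -1.76852557  6.0680105 ] 0.18880107592017578
[(-0.082, -0.13), (-0.182, -0.246)]
```

>>> {"method": "move_arm", "body": {
  "plan": [-0.082,-0.13,0,0,0,0,-0.182,-0.246,0,0,0,0,-0.182,-0.246,0,0,0,0,-0.182,-0.246,0,0,0,0]
}}

```text
time_s: 26.35
eef_pos: [0.5576, -0.3681, 0.1405]
eef_rot: [0.001, -0.014, 1.0, -0.001]
wrist_force: [1.9, 0.6, 5.1]
opening: 0.191
grasp_force: 59.5
```

>>> {"method": "move_arm", "body": {
  "plan": [0,0,0,0,0,0,0,0,0,0,0,0,0,0,0,0,0,0,0,0,0.8,0,0,0,0,0,1.8,0,0,0,0,0,2.2,0,0,0,0,0,2.2,0,0,0],
  "grip": 38
}}

```text
time_s: 27.22
eef_pos: [0.5573, -0.368, 0.2508]
eef_rot: [0.001, -0.014, 1.0, -0.001]
wrist_force: [0.1, -0.0, -0.5]
opening: 0.446
grasp_force: 0.0
```

>>> {"method": "move_arm", "body": {
  "plan": [0.3,-0.3,0.3,0,-0.15,0,0.6,-0.6,0.3,0,-0.3,0,1.0,-0.8,0.3,0,-0.45,0,1.4,-0.9,0,0,-0.6,0,1.637,-0.984,-0.5,0,-0.7,0,1.637,-0.984,-1.06,0,-0.7,0,1.637,-0.984,-1.06,0,-0.7,0,1.637,-0.984,-1.06,0,-0.7,0,1.637,-0.984,-1.06,0,-0.7,0]
}}

```text
time_s: 28.35
eef_pos: [0.6393, -0.4172, 0.198]
eef_rot: [0.344, -0.013, 0.939, -0.006]
wrist_force: [0.4, 0.8, 0.2]
opening: 0.444
grasp_force: 0.0
```

```bash
python3 lvl.py w11 | head -20
python3 - <<'E'
from sub2 import *
w=pickle.load(open("w11.pkl","rb"));run2(w,72,72,343,[*range(314,322),*range(334,342)],list(range(347,366)))
for n in("w10","w11"):
    g=pickle.load(open(n+".pkl","rb"))["pixels"][:,:,1].astype(int)
    print(n,"red bottom cols 337-341",g[68:77,336:341].mean(1).round(),"black 346-350",g[68:77,346:351].mean(1).round())
    print("red top",g[78:88,336:341].mean(1).round(),"black top",g[78:88,346:351].mean(1).round())
E
```

```text
28.4 [ 0.48662467 -0.42015129  0.25564359]
red [312  71  31  32 615] [324.67317073  82.93658537]
69 ...............................................................................
70 ...............................................................................
71 ............rrrrrrrrr.rr.......................................................
72 ............rrrrrrrrrrrrrrrrrrrrrrrrrrrrrr.....................................
73 ............rrrrrrrrrrrrrrrrrrrrrrrrrrrrrrr.kkkkkkkkkkkkkkkkk..................
74 ............rrrrrrrrrrrrrrrrrrrrrrrrrrrrrrr.kkkkkkkkkkkkkkkkkkkkkkkkkkkk.......
75 ............rrrrrrrrrrrrrrrrrrrrrrrrrrrrrrr.kkkkkkkkkkkkkkkkkkkkkkkkkkkk.......
76 ............rrrrrrrrrrrrrrrrrrrrrrrrrrrrrrr.kkkkkkkkkkkkkkkkkkkkkkkkkkkk.......
77 ............rrrrrrrrrrrrrrrrrrrrrrrrrrrrrrr.kkkkkkkkkkkkkkkkkkkkkkkkkkkk.......
78 ............rrrrrrrrrrrrrrrrrrrrrrrrrrrrrrrkkkkkkkkkkkkkkkkkkkkkkkkkkkkk.......
79 ............rrrrrrrrrrrrrrrrrrrrrrrrrrrrrrrkkkkkkkkkkkkkkkkkkkkkkkkkkkkk.......
80 ............rrrrrrrrrrrrrrrrrrrrrrrrrrrrrrrkkkkkkkkkkkkkkkkkkkkkkkkkkkkk.......
81 ....
[... 426 characters left out ...]
rrrrrrrrrrrrrrrrrr..............................................
slope 0.0380825773909186 0.03714652620434841 edge 71.8642743949412 72.05335632471224 res 0.14934774493729214 diff mm [np.float64(-0.23), np.float64(-0.24)]
w10 red bottom cols 337-341 [78. 79. 79. 70. 38. 24. 27. 27. 28.] black 346-350 [77. 78. 76. 74. 41. 27. 26. 26. 34.]
red top [ 24.  26.  24.  26.  43. 117. 118. 118. 119. 119.] black top [ 24.  24.  24.  27.  23. 115. 118. 119. 119. 118.]
w11 red bottom cols 337-341 [77. 78. 79. 70. 42. 27. 24. 25. 30.] black 346-350 [77. 77. 77. 75. 60. 28. 27. 24. 33.]
red top [ 25.  27.  24.  24.  37. 116. 118. 118. 118. 117.] black top [ 25.  23.  22.  26.  24.  81. 117. 118. 117. 118.]
```

Level to about 0.2 mm. I'll back off upward, check that the crank and bystanders are in place, then hand in.

>>> {"method": "move_arm", "body": {
  "plan": [-0.5,0,1.0,0,0.15,0,-1.0,0,2.0,0,0.3,0,-1.5,0.5,2.5,0,0.45,0,-2.0,1.2,3.0,0,0.6,0,-3.0,2.0,3.0,0,0.7,0,-4.0,3.0,3.0,0,0.7,0,-4.0,3.0,3.0,0,0.7,0,-4.0,3.0,3.0,0,0.7,0]
}}

```text
time_s: 29.4
eef_pos: [0.439, -0.2668, 0.3479]
eef_rot: [0.001, -0.014, 1.0, -0.001]
wrist_force: [0.0, 0.3, 0.3]
opening: 0.444
grasp_force: 0.0
```

Run:
```python
from h import *
import pickle
S=pickle.load(open("scene0.pkl","rb"))["pixels"].astype(int)
s=snap("scene","pics/sf.png");d=np.abs(s["pixels"].astype(int)-S).max(2)
# change at vial, gauge, loupe
for n,p in(("vial",(.471,-.438,.03)),("gauge",(.59,-.478,.05)),("loupe",(.496,.12,.015))):
    u,v=proj(s,p).astype(int);print(n,(u,v),"changed px",(d[v-8:v+8,u-5:u+5]>40).sum())
# crank: knob angle -44.4, home height
a=np.radians(-44.4);D=np.array([.5171,-.3292,.103]);p=proj(s,D+[.055*np.cos(a),.055*np.sin(a),.05])
g=s["pixels"].max(2);u,v=p.astype(int);m=(g[v-18:v+18,u-12:u+12]<60).astype(np.uint8)
n,l,st,ce=cv2.connectedComponentsWithStats(m);i=1+np.argmax(st[1:,4]);print("knob pred",p,"found",ce[i]+[u-12,v-18],st[i])
o=ctrl.get_obs();print(o["time_s"],o["eef_pos"],o["wrist_force"])
```

```text
vial (np.int64(384), np.int64(267)) changed px 0
gauge (np.int64(423), np.int64(244)) changed px 0
loupe (np.int64(232), np.int64(204)) changed px 28Traceback (most recent call last):
  File "<stdin>", line 11, in <module>
    return _wrapfunc(a, 'argmax', axis=axis, out=out, **kwds)
    return bound(*args, **kwds)
ValueError: attempt to get argmax of an empty sequence
```

Run:
```python
from h import *
import pickle
s=snap("scene");T0=pickle.load(open("top0.pkl","rb"));S0=pickle.load(open("scene0.pkl","rb"));t=snap("top");w=snap("wrist","pics/wf.png")
a=np.radians(-44.4);D=np.array([.5171,-.3292,.103]);K=D+[.055*np.cos(a),.055*np.sin(a),0];B=D-[.047*np.cos(a),.047*np.sin(a),0]
for n,c in(("scene",s),("wrist",w)):
    g=c["pixels"].max(2).astype(int)
    for m,p in(("knobtop",K+[0,0,.068]),("knobmid",K+[0,0,.05]),("hubtop",D+[0,0,.032]),("ball",B+[0,0,.0225])):
        u,v=proj(c,p); u,v=int(u),int(v); print(n,m,(u,v),c["pixels"][v,u] if 0<=v<400 and 0<=u<640 else None)
u,v=map(int,proj(s,K+[0,0,.05]))
print(s["pixels"].max(2)[v-14:v+14:2,u-12:u+12:2])
# dark loupe centroid before/after, scene and top
for n,A,Bn in(("scene",S0,s),("top",T0,t)):
    u,v=map(int,proj(A,(.496,.12,.015)))
    for c in(A,Bn):
        m=(c["pixels"].max(2)[v-14:v+14,u-14:u+14]<50);y,x=np.where(m);print(n,"loupe dark",m.sum(),x.mean()+u-14 if len(x) else 0,y.mean()+v-14 if len(y) else 0)
```

```text
scene knobtop (380, 193) [156 144 127]
scene knobmid (379, 200) [81 75 67]
scene hubtop (357, 208) [143 137 130]
scene ball (338, 213) [126 118 114]
wrist knobtop (237, 267) [31 28 29]
wrist knobmid (241, 260) [21 22 21]
wrist hubtop (272, 227) [77 74 70]
wrist ball (297, 202) [78 74 71]
[[231 230 231 231 230 231 230 227 228 227 227 227]
 [232 231 231 232 231 232 231 231 228 227 227 226]
 [232 232 231 232 232 232 232 231 232 231 228 227]
 [232 232 231 232 232 211 216 232 232 232 232 230]
 [232 232 233 232 192  82  83 149 232 232 232 232]
 [232 232 233 233 151  83  85 107 232 231 232 232]
 [232 233 232 233 117  83  82 109 233 233 232 233]
 [233 233 233 226 104  83  81 108 233 206 156 154]
 [151 151 153 167  95  82  82  92 219 230 218 195]
 [153 153 154 153  98  83  81 113 225 230 209 171]
 [154 153 153 153 113  82  82 134 195 185 186 214]
 [138 143 141 163 123  85  83 114 170 186 232 193]
 [123 124 125 124 121 130 120 112 180 222 155 162]
 [114 108 107 105 111 113 105 124 162 221 180 160]]
scene loupe dark 0 0 0
scene loupe dark 0 0 0
top loupe dark 74 211.6081081081081 227.27027027027026
top loupe dark 6 214.83333333333334 228.66666666666666
```

Run:
```python
from h import *
import pickle
T0=pickle.load(open("top0.pkl","rb"));t=snap("top")
for c in(T0,t):
    g=c["pixels"].max(2)[214:242,197:227];print(g[::2,::2]);m=g<110;y,x=np.where(m);print(m.sum(),x.mean(),y.mean())
```

```text
[[141 139 137 141 139 141 140 139 139 142 141 141 140 141 140]
 [140 141 141 141 141 140 141 140 140 142 139 140 141 141 140]
 [139 139 142 139 140 142 140 140 140 141 142 140 140 142 141]
 [141 141 139 141 139 136 125 121 126 140 141 139 142 138 141]
 [142 141 142 139 134  66  48  42  48  50 127 142 141 144 139]
 [142 142 141 136  51  48  52  58  55  46  41 132 140 140 141]
 [143 140 142 125  44  49  56  59  55  52  44  92 143 141 142]
 [141 141 140 120  44  49  59  59  60  55  46  81 141 142 139]
 [140 142 141 129  43  47  58  58  56  50  41 100 143 142 141]
 [143 141 140 140 105  52  46  52  50  42  56 141 141 140 140]
 [138 140 140 141 142 133  95  70  59  92 140 139 141 140 140]
 [121 142 143 141 141 142 140 140 142 140 140 143 141 140 141]
 [113 140 142 139 141 144 140 139 141 143 142 139 140 140 141]
 [113 157 139 143 142 140 140 141 140 138 143 141 139 141 141]]
191 14.413612565445026 13.549738219895287
[[230 232 232 230 231 232 231 231 216 146 146 145 146 145 147]
 [232 232 231 232 231 232 232 192 150 146 145 149 147 146 147]
 [231 232 232 231 232 231 209 147 146 147 146 147 148 149 148]
 [231 231 231 231 232 225 132 127 133 147 151 147 147 148 146]
 [231 231 230 232 224 102  53  52  50  56 131 147 148 145 147]
 [231 231 231 227  74  62  58  62  62  57  50 141 148 145 147]
 [232 230 231 204  60  59  66  63  66  58  52  98 149 147 149]
 [232 232 232 202  54  58  66  67  65  61  51  87 146 146 147]
 [233 232 232 218  56  55  65  66  60  55  52 104 148 146 148]
 [232 232 231 231 178  65  52  58  53  50  66 147 147 148 149]
 [221 232 231 233 231 201 102  78  65  96 146 147 148 150 147]
 [179 233 231 231 232 148 148 146 146 146 148 146 150 147 146]
 [173 232 233 232 225 150 147 148 148 149 147 147 148 145 147]
 [118 232 234 232 209 147 151 147 148 146 147 149 149 146 145]]
176 14.596590909090908 13.511363636363637
```

The loupe hasn't moved; only the shadow around it changed. The knob is at its home-height prediction. Handing in.

```bash
python3 -c "
from bench import ctrl
print(ctrl.hand_in())"
```

```text
the job is handed in; nothing more can be done
None
```

The job is handed in at about 30 s: the crank is home on the drive and let go, the pointer is level with the red index to about 0.2 mm by my last camera measurement, and the loupe, vial and gauge did not move.

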